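# Stopper the gift jar and lift it off the scale

### The arm

A 6-joint arm with a two-finger parallel gripper is mounted at the origin on the work surface. World frame = base frame: x ahead of the robot, y to its left, z up, the work surface at z = 0. Lengths are in m, angles in degrees, forces in N, time in s.
With the tool pointing down it reaches from about 0.25 to 0.725 m from the base axis. Payload 9.7 kg.
Tool frame: the origin (TCP) lies on the centre line of the jaws, within the pads' length; the fingertips stand tip_extent ahead of it and the grasp point (between the pads) lies 3 mm ahead of it (tip_extent is the distance from the TCP to the fingertips, in m); z points along the fingers, y is the line along which they close (so a half turn about z gives the same grasp; the last joint's range is limited). The gripper opens to 85 mm and grips with 20 to 120 N. Pads are 22 mm wide; open, the fingers measure 114 mm over their backs; the gripper's body (76 mm by 85 mm) begins 54 mm behind the grasp point. The pads swing forward as they close: fully open they stand 13 mm farther back than shut.
Start: joints at [-67.036, 4.979, 10.078, 95.1, 0, 90], TCP at [0.215, -0.506, 0.253] pointing down, gripper open.
Joint ranges: [-179.16, 179.16], [-48.56, 103.87], [-65.8, 70.77], [-126.05, 130.52], [-82.76, 87.17], [-180, 180]. Speed limits (degrees/s): [127.2, 127.2, 147.25, 180, 180, 180].

### API

Orientations are given as [roll, pitch, yaw] about the fixed x, y, z axes, in that order (R = Rz(yaw) Ry(pitch) Rx(roll)).
In Python, from workcell import * gives the robot as it stands.
- The arm moves only by the tool servo_tool, never from a script. Its argument "rows" is a list of rows, each an object with "offset": the shift along the tool's x, y, z as a fraction of full scale, a list of three; "yaw": the turn about the tool's z as a fraction of full scale; "claw": the closure, from 0 (fully open) to 1 (shut). A call has 1 to 12 rows; each row is the pose to reach, as a shift and turn from the pose commanded when the call began, along the tool's axes at that moment, turning the shorter way round; what a row does not reach only later rows make up. Full scale, the value 1, is 0.1 m for a shift and pi rad for a turn. A row lasts 1/8 s, in which the tool goes at most 62.5 mm and 10.7 degrees, less where a joint would pass 70% of its speed; a pose out of reach is approached as far as the arm can. A call with a number of a shift or a turn outside -1 to 1 is refused whole. A call with a gripper value outside its range is refused whole. The fingers move at their own pace and stop on an object; "squeeze" is the grip in N (left out, the last holds). Time passes only in rows, so rows that repeat a pose let the fingers close. It gives the time, the measured TCP pose, the force, the opening and the grip force at its end, in the units of the state.
- get_obs(): the state, without advancing time (a new reading comes with each control period).
- camera(name): name is "scene" or "side" or "wrist"; returns (picture, depth): 384x512x3 uint8, red, green, blue; 384x512 float32, m along the optical axis (not along the pixel's ray), 0 where there is no reading.
- camera_info(name): a dict with "fx", "fy", "cx", "cy" (pixels), "dist" ([k1, k2, p1, p2, k3] as OpenCV has them; the pictures are not rectified), "cam_to_world" (4x4, takes a point from camera to world coordinates); the wrist camera has in their place "hand_eye" (4x4, takes a point from camera to tool coordinates, whose origin is the TCP and whose axes are the flange's). Camera axes: x right, y up, looking along -z (the intrinsics and any distortion apply to the point x, -y, -z); pixel columns grow to the right and rows downward; lengths in m; the calibration is good to about 2 mm. A picture is of the moment at which its call begins: read the wrist's pose just before it. camera_info takes no time and is no camera call.
- job_done(): hands the job in; it is judged then, once.
The state is a dict: "time": time; "q": joint angles; "qd": joint speeds; "joint_efforts": joint torques, N m; "ee_pos": TCP position; "tcp_rot": TCP orientation; "wrist_force": force on the tool from outside, world axes, zero at the start; "torque": the same for the moment, N m; "opening": finger opening in m; "grasp_force": force on a finger pad.
Only numpy, scipy, OpenCV 4.12 (cv2) and the standard library are available. Lean on these libraries where they do the work, as an engineer would, in place of code of your own. Each camera call takes 0.05 s, during which the arm holds its last target. There are 200 camera calls.

### The job

Close the blue jar that stands on the bench scale by setting its cork stopper fully home in the neck, while the jar stays standing on the scale. Then take the jar by its body, lift it straight up about ten centimetres clear of the scale pan and finish holding it there, steady and upright with the stopper still home, so that the scale can be zeroed: do not put it down or let go. Never tip the jar, and leave the red tin, the white pot and the calculator where they are.

Things in the scene. Friction and masses are not known exactly. Their poses are not given: they have to be found in the camera images.
- jar: Blue ceramic jar, open at the top, round, 92 mm high, about 0.3 kg. Straight body 62 mm across from 5 to 74 mm above its underside (grip it here), sloping shoulder from 74 to 82 mm, then a neck up to the rim at 92 mm. It starts upright near the middle of the scale pan. Origin at the centre of its underside, z up along its axis.
- mouth (a point): Centre of the jar's mouth, level with the rim, 92 mm above the jar's underside on its axis. The neck is straight, 44 mm across outside and 36 mm inside. With the stopper fully home, the underside of the stopper's head rests on the rim: its narrow end is then 18 mm below this point and its top 18 mm above; the plug has 2.5 mm play all round.
- stopper: The jar's stopper, round, 36 mm high, about 40 g, standing on the bench on its narrow end: a brown cork plug 18 mm long, 25 mm across at the bottom widening to 31 mm, under a pale wooden head 48 mm across and 18 mm high (18 to 36 mm above the narrow end; grip it here). Origin at the centre of the narrow lower end, z up along its axis.
- scale: White electronic bench scale, fixed to the bench, body 225 x 215 mm, with a flat steel pan 180 x 190 mm whose top is 55 mm above the bench; display and keys on its -x edge. The pan does not move. Origin on the bench under the scale; pan centre is 5 mm along its x from there.
- pan (a point): Centre of the top face of the scale's steel pan, 55 mm above the bench.
- tin: Bystander: closed red tin with a pale metal lid, standing on the bench, 60 mm across, 60 mm high. Origin at the centre of its underside.
- pot: Bystander: closed white pot with a black lid standing on the bench, 56 mm across, 65 mm high. Origin at the centre of its underside.
- calculator: Bystander: black pocket calculator lying on the bench, 75 x 130 x 14 mm. Origin at the centre of its underside.
Things that resemble listed ones, but are neither listed nor needed, are in the scene too. What is shaped like the jar but orange or purple is not meant.

How it is judged (in metres and radians):
On the way:
1. the stopper is fully home in the neck while the jar stands on the scale (z of stopper in the frame of jar between 0.07 and 0.0775 m and x of stopper in the frame of jar between -0.005 and 0.005 m and y of stopper in the frame of jar between -0.005 and 0.005 m and angle between the z axis of stopper and the z axis of jar, either way round below 0.1 rad and z of jar in the frame of pan below 0.004 m and contact force between jar and scale above 0.5 N and angle between jar's own z axis and vertical below 0.1 rad), for 0.2 s.
At the end, for the whole second after the job is handed in: Fingers hold the jar 60 to 160 mm above the pan, within 90 mm of its centre, under 0.10 rad from upright, still (20 mm/s, 0.15 rad/s), clear of the scale; stopper home: within 3.5 mm of full depth, 5 mm of centre, 0.10 rad of the jar's axis (z of stopper in the frame of jar between 0.07 and 0.0775 m and x of stopper in the frame of jar between -0.005 and 0.005 m and y of stopper in the frame of jar between -0.005 and 0.005 m and angle between the z axis of stopper and the z axis of jar, either way round below 0.1 rad and z of jar in the frame of pan between 0.06 and 0.16 m and horizontal distance between jar and pan below 0.09 m and angle between jar's own z axis and vertical below 0.1 rad and linear speed of jar below 0.02 m/s and angular speed of jar below 0.15 rad/s and contact force between jar and the fingers above 1 N and contact force between jar and scale below 0.1 N); the arm keeps its last pose, push and grip.
It fails at once if the jar is tipped by more than 0.35 rad (angle between jar's own z axis and vertical above 0.35 rad).
It fails at once if the red tin is moved by more than 25 mm or tipped (distance of tin from where it was at the start of the episode above 0.025 m or angle between tin's own z axis and vertical above 0.4 rad).
It fails at once if the white pot is moved by more than 25 mm or tipped (distance of pot from where it was at the start of the episode above 0.025 m or angle between pot's own z axis and vertical above 0.4 rad).
It fails at once if the calculator is moved by more than 25 mm or tipped (distance of calculator from where it was at the start of the episode above 0.025 m or angle between calculator's own z axis and vertical above 0.4 rad).
It also fails if it takes over 45 s, if anything falls off the work surface, if the arm or the gripper's body presses on something with over 40 N, if the wrist force passes 120 N, or if a joint passes its speed limit or range.

## Working session

There is one attempt and no reset: what is moved stays moved. The work goes in short steps, Python scripts to look and compute and a tool call to move; the robot and the scene stay as the last step left them, time stands still between calls to the robot, and variables do not carry over. Pictures are saved under pics/ and viewed, at most 10 in all, crops included, and the job is handed in when it is done.

Besides the shell and the picture viewer there is one more tool, called after "Request:" by a JSON object that holds its "method" and its "body". servo_tool: Moves the arm, as the interface text tells. Its arguments: {"type":"object","properties":{"rows":{"type":"array"},"squeeze":{"type":"number"}},"required":["rows"]}

```bash
ls; mkdir -p pics
python3 - <<'E'
from workcell import *
import cv2,numpy as np
o=get_obs();print(o)
for n in("scene","side"):
    p,d=camera(n);cv2.imwrite(f"pics/{n}0.png",p[...,::-1]);np.savez(f"{n}0.npz",p=p,d=d);print(n,camera_info(n))
print(camera_info("wrist"))
E
```

```text
pics
{'time': 0.0, 'q': array([-6.70368851e+01,  5.01122163e+00,  1.00356733e+01,  9.50996257e+01,
       -5.44210870e-04,  9.00002473e+01]), 'qd': array([-0.1004323 , -0.0627629 , -0.02648475,  0.06038634, -0.07644187,
       -0.02932923]), 'joint_efforts': array([-1.11119720e-03, -5.20384741e+01,  4.64808118e+01,  1.63058803e-02,
       -7.17240232e-05,  1.01935953e-05]), 'ee_pos': array([ 0.21449836, -0.50623872,  0.2525928 ]), 'tcp_rot': array([-1.79924826e+02,  5.44534906e-04,  2.29628683e+01]), 'wrist_force': array([ 0.2597536 ,  0.21260299, -0.07361099]), 'torque': array([-0.00390621, -0.0292683 , -0.03116632]), 'grasp_force': 0.0, 'opening': 0.08595764241752261}
scene {'fx': 383.0683111667945, 'fy': 383.0683111667945, 'cx': 256.0162544806919, 'cy': 194.43679634917783, 'dist': array([-0.12658857,  0.        ,  0.        ,  0.        ,  0.        ]), 'cam_to_world': array([[ 0.41821384, -0.57317151,  0.70467837,  1.33053901],
       [ 0.90823175,  0.27630358, -0.3142792 , -0.23966444],
       [-0.01456927,  0.77144718,  0.63612654,  0.79945441],
       [ 0.        ,  0.        
[... 415 characters left out ...]
[ 4.51573320e-04,  7.02476152e-01,  7.11707140e-01,
         7.70094858e-01],
       [ 0.00000000e+00,  0.00000000e+00,  0.00000000e+00,
         1.00000000e+00]])}
{'fx': 282.46263741904596, 'fy': 282.46263741904596, 'cx': 254.77320904061048, 'cy': 192.71122233048206, 'dist': array([0.01344148, 0.        , 0.        , 0.        , 0.        ]), 'hand_eye': array([[-1.19517242e-04,  9.53861574e-01,  3.00246703e-01,
         7.68367017e-02],
       [ 9.99999780e-01,  3.09683238e-04, -5.85777375e-04,
         1.58202456e-03],
       [-6.51731900e-04,  3.00246567e-01, -9.53861402e-01,
        -1.20933123e-01],
       [ 0.00000000e+00,  0.00000000e+00,  0.00000000e+00,
         1.00000000e+00]])}
```

View both.

View pics/scene0.png

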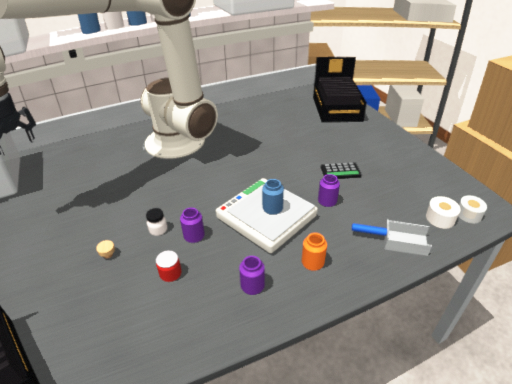

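View pics/side0.png

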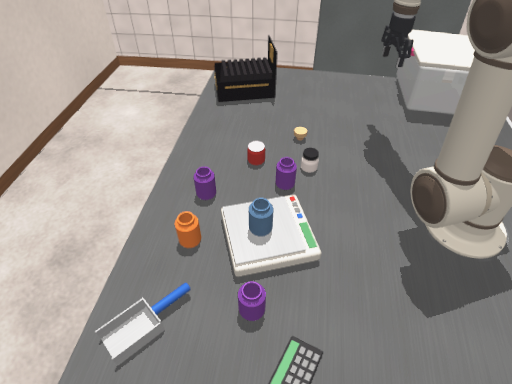

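```bash
python3 -c "
import workcell as w
print([n for n in dir(w) if not n.startswith('_')]); print(getattr(w,'tip_extent',None))"
```

```text
['PlanningError', 'camera', 'camera_info', 'get_obs', 'job_done', 'tip_extent']
0.022
```

The scene view shows the blue jar on the scale at (273,197) and the stopper at (106,249). In the side view they are at (261,217) and (300,133).
What could be mistaken for the jar (scene pixels): purple at (192,225), (252,275) and (329,190), orange at (314,251). What could be mistaken for the stopper: the white pot at (157,222), the tin's lid at (169,260), the white bowls at (443,212) and (472,209). By the description I choose the blue jar and the pale-headed stopper.

```bash
cat > h.py <<'E'
from workcell import *
import cv2,numpy as np
from scipy.optimize import least_squares
from scipy.spatial.transform import Rotation as R
def T_of(n,obs=None):
    i=camera_info(n)
    if n!="wrist": return i,i["cam_to_world"]
    o=obs or get_obs();T=np.eye(4);T[:3,:3]=R.from_euler("xyz",o["tcp_rot"],degrees=True).as_matrix();T[:3,3]=o["ee_pos"]
    return i,T@i["hand_eye"]
def dirs(n,uv,obs=None):
    i,T=T_of(n,obs);K=np.array([[i["fx"],0,i["cx"]],[0,i["fy"],i["cy"]],[0,0,1]])
    u=cv2.undistortPoints(np.float64(uv).reshape(-1,1,2),K,i["dist"]).reshape(-1,2)
    d=np.c_[u[:,0],-u[:,1],-np.ones(len(u))]
    return T[:3,3],d@T[:3,:3].T   # depth 1 along axis
def plane(n,uv,z,obs=None):
    c,d=dirs(n,uv,obs);return c+d*((z-c[2])/d[:,2])[:,None]
def cloud(n,d,mask,obs=None):
    v,u=np.nonzero(mask&(d>0));c,r=dirs(n,np.c_[u,v],obs);return c+r*d[v,u][:,None]
def circle(p,r=None):
    c0=p.mean(0)
    if r: s=least_squares(lambda x:np.hypot(*(p-x).T)-r,c0,loss="soft_l1",f_scale=.001);return s.x,r
    s=least_squares(lambda x:np.hypot(*(p-x[:2]).T)-x[2],[*c0,.02],loss="soft_l1",f_scale=.001);return s.x[:2],s.x[2]
E
cat > a.py <<'E'
from h import *
S={"scene":{"jar":(273,197),"stop":(106,249),"tin":(169,264),"pot":(157,222),"pur":(192,225)},"side":{"jar":(261,217),"stop":(300,133),"tin":(257,153),"pot":(310,160),"pur":(286,174)}}
for n in S:
    z=np.load(n+"0.npz");p,d=z["p"],z["d"];hsv=cv2.cvtColor(p,cv2.COLOR_RGB2HSV)
    for k,(u,v) in S[n].items():
        m=np.zeros(d.shape,bool);w=24 if k=="jar" else 16;m[v-w:v+w,u-w:u+w]=1
        P=cloud(n,d,m);base=.06 if k=="jar" else .006;P=P[P[:,2]>base]
        zt=np.percentile(P[:,2],97);top=P[P[:,2]>zt-.006]
        print(n,k,hsv[v,u],len(P),"ztop %.3f"%zt,"top mean",top.mean(0).round(4),"ext",np.ptp(top,axis=0).round(3))
        # top outline, minimal enclosing circle
        (c,r)=cv2.minEnclosingCircle(np.float32(top[:,:2]));print("   enc",np.round(c,4),round(r,4))
E
python3 a.py
python3 - <<'E'
import cv2
a=cv2.imread("pics/scene0.png");b=cv2.imread("pics/side0.png")
r=lambda i,x,y,w:cv2.resize(i[y-w:y+w,x-w:x+w],(380,380),interpolation=cv2.INTER_CUBIC)
cv2.imwrite("pics/crop.png",cv2.hconcat([r(a,106,245,35),r(b,262,215,38)]))
E
```

```text
scene jar [106 125 135] 626 ztop 0.147 top mean [0.5849 0.1451 0.1453] ext [0.044 0.043 0.009]
   enc [0.5849 0.1461] 0.0231
scene stop [ 25  71 254] 231 ztop 0.038 top mean [ 0.5076 -0.3338  0.0349] ext [0.051 0.046 0.007]
   enc [ 0.5063 -0.3324] 0.0262
scene tin [  0   1 253] 590 ztop 0.062 top mean [ 0.6465 -0.1887  0.0602] ext [0.06  0.053 0.008]
   enc [ 0.644  -0.1915] 0.0304
scene pot [ 11  26 135] 424 ztop 0.066 top mean [ 0.4686 -0.1787  0.0641] ext [0.051 0.047 0.007]
   enc [ 0.4666 -0.1799] 0.0267
scene pur [140 169 133] 654 ztop 0.091 top mean [ 0.542  -0.0889  0.0898] ext [0.044 0.043 0.009]
   enc [ 0.5389 -0.0883] 0.0227
side jar [105 102 170] 792 ztop 0.146 top mean [0.5815 0.1455 0.1443] ext [0.043 0.045 0.008]
   enc [0.5808 0.1443] 0.0233
side stop [ 23  80 245] 138 ztop 0.063 top mean [ 0.465  -0.2006  0.0634] ext [0.022 0.003 0.003]
   enc [ 0.465  -0.2009] 0.0113
side tin [  1 182 151] 359 ztop 0.061 top mean [ 0.643  -0.1879  0.0589] ext [0.054 0.057 0.007]
   enc [ 0.6437 -0.1888] 0.0294
side pot [ 8 21 96] 388 ztop 0.075 top mean [ 0.5092 -0.0854  0.0753] ext [0.008 0.033 0.01 ]
   enc [ 0.5118 -0.0863] 0.0164
side pur [140 138 107] 563 ztop 0.091 top mean [ 0.5351 -0.0869  0.089 ] ext [0.041 0.042 0.009]
   enc [ 0.5352 -0.0875] 0.0223
```

View pics/crop.png

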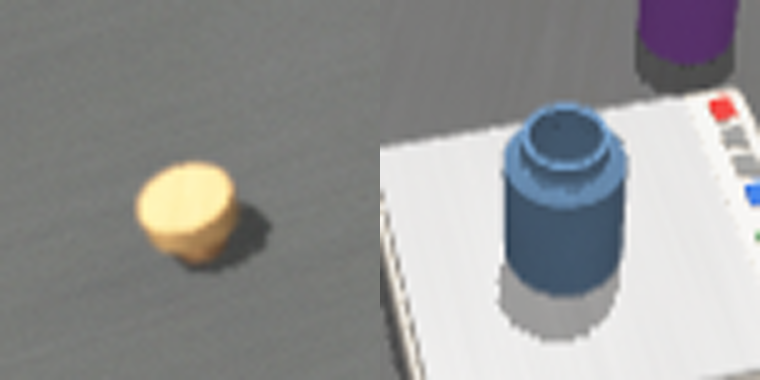

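Crop: the left half is the pale-headed stopper standing alone, the right half is the open blue jar on the pan. The heights match the description (0.036 and 0.147). Now moving above the stopper.

Request:
{"method": "servo_tool", "body": {"rows": [{"offset":[0.42,-0.06,0],"yaw":0,"claw":0},{"offset":[0.84,-0.11,0.1],"yaw":0,"claw":0},{"offset":[0.84,-0.11,0.1],"yaw":0,"claw":0}]}}

```text
time: 0.48
ee_pos: [0.2893, -0.4621, 0.2422]
tcp_rot: [-179.9, -0.0, 23.1]
wrist_force: [0.0, 0.8, 0.7]
opening: 0.0855
grasp_force: 0.0
```

Request:
{"method": "servo_tool", "body": {"rows": [{"offset":[0.42,-0.06,0.1],"yaw":0,"claw":0},{"offset":[0.84,-0.11,0.2],"yaw":0,"claw":0},{"offset":[0.84,-0.11,0.2],"yaw":0,"claw":0}]}}

```text
time: 0.85
ee_pos: [0.3617, -0.4196, 0.2222]
tcp_rot: [-179.9, 0.0, 23.1]
wrist_force: [-0.1, 0.2, 0.3]
opening: 0.0853
grasp_force: 0.0
```

Request:
{"method": "servo_tool", "body": {"rows": [{"offset":[0.42,-0.06,0.1],"yaw":0,"claw":0},{"offset":[0.84,-0.11,0.3],"yaw":0,"claw":0},{"offset":[0.84,-0.11,0.3],"yaw":0,"claw":0}]}}

```text
time: 1.23
ee_pos: [0.4342, -0.3769, 0.1916]
tcp_rot: [-179.9, 0.1, 23.1]
wrist_force: [-0.3, -0.8, 0.2]
opening: 0.0853
grasp_force: 0.0
```

Request:
{"method": "servo_tool", "body": {"rows": [{"offset":[0.42,-0.06,0.1],"yaw":0,"claw":0},{"offset":[0.84,-0.12,0.3],"yaw":0,"claw":0},{"offset":[0.84,-0.12,0.3],"yaw":0,"claw":0},{"offset":[0.84,-0.12,0.3],"yaw":0,"claw":0}]}}

```text
time: 1.72
ee_pos: [0.5055, -0.335, 0.164]
tcp_rot: [180.0, 0.0, 22.9]
wrist_force: [-0.2, 0.8, 0.4]
opening: 0.0855
grasp_force: 0.0
```

```bash
cat > w.py <<'E'
from h import *
import sys
o=get_obs();p,d=camera("wrist");np.savez(sys.argv[1]+".npz",p=p,d=d);cv2.imwrite(f"pics/{sys.argv[1]}.png",p[...,::-1])
print(o["time"],o["ee_pos"].round(4),o["tcp_rot"].round(2),o["wrist_force"].round(2))
def off(x,y):
    M=R.from_euler("xyz",o["tcp_rot"],degrees=True).as_matrix();return M.T@(np.array([x,y,o["ee_pos"][2]])-o["ee_pos"])
zs=float(sys.argv[2]);hsv=cv2.cvtColor(p,cv2.COLOR_RGB2HSV)
lo,hi=((12,40,120),(35,255,255)) if sys.argv[3]=="cork" else ((95,60,30),(120,255,255))
m=cv2.inRange(hsv,lo,hi);c=max(cv2.findContours(m,0,cv2.CHAIN_APPROX_NONE)[0],key=cv2.contourArea)
mm=np.zeros(m.shape,np.uint8);cv2.drawContours(mm,[c],-1,1,-1)
P=cloud("wrist",d,mm>0,o);t=P[abs(P[:,2]-zs)<.004];print("bbox",cv2.boundingRect(c),"area",cv2.contourArea(c),"ztop",np.percentile(P[:,2],[50,95]).round(4))
if len(t):
    cc,r=cv2.minEnclosingCircle(np.float32(t[:,:2]));print("depth circle",np.round(cc,4),round(r,4),"mean",t.mean(0).round(4),"tool off",off(*cc).round(4))
q=plane("wrist",c[:,0]+.0,zs,o)[:,:2];cc,r=circle(q);print("ray circle",cc.round(4),round(r,4),"tool off",off(*cc).round(4))
E
python3 w.py w1 0.036 cork
```

```text
1.725 [ 0.5055 -0.335   0.164 ] [1.7997e+02 1.0000e-02 2.2920e+01] [-0.18  0.84  0.43]
bbox (230, 163, 53, 53) area 2127.0 ztop [0.0361 0.0372]
depth circle [ 0.5068 -0.3375] 0.0239 mean [ 0.5076 -0.3372  0.0361] tool off [0.0002 0.0028 0.    ]
ray circle [ 0.5079 -0.3372] 0.0245 tool off [0.0013 0.003  0.    ]
```

View pics/w1.png

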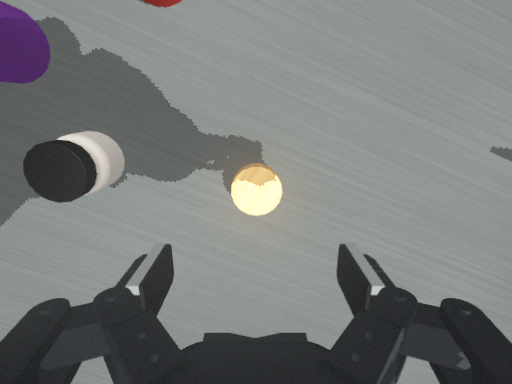

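The wrist view shows the stopper head at (256,190), with the pot at (72,165) clear of the fingers. Descending with a small correction, then gripping.

Request:
{"method": "servo_tool", "body": {"rows": [{"offset":[0.01,0.03,0.4],"yaw":0,"claw":0},{"offset":[0.01,0.03,0.8],"yaw":0,"claw":0},{"offset":[0.01,0.03,0.8],"yaw":0,"claw":0}]}}

```text
time: 2.15
ee_pos: [0.5062, -0.3364, 0.0813]
tcp_rot: [-179.8, 0.2, 22.9]
wrist_force: [-0.7, -0.5, 0.8]
opening: 0.0855
grasp_force: 0.0
```

Request:
{"method": "servo_tool", "body": {"rows": [{"offset":[0,0,0.25],"yaw":0,"claw":0},{"offset":[0,0,0.48],"yaw":0,"claw":0},{"offset":[0,0,0.48],"yaw":0,"claw":0},{"offset":[0,0,0.48],"yaw":0,"claw":0}]}}

```text
time: 2.65
ee_pos: [0.5091, -0.3371, 0.0378]
tcp_rot: [179.9, -0.1, 22.9]
wrist_force: [0.7, -0.4, 0.4]
opening: 0.0856
grasp_force: 0.0
```

Request:
{"method": "servo_tool", "body": {"rows": [{"offset":[0,0,0],"yaw":0,"claw":0.3},{"offset":[0,0,0],"yaw":0,"claw":0.5},{"offset":[0,0,0],"yaw":0,"claw":1},{"offset":[0,0,0],"yaw":0,"claw":1},{"offset":[0,0,0],"yaw":0,"claw":1},{"offset":[0,0,0],"yaw":0,"claw":1},{"offset":[0,0,0],"yaw":0,"claw":1},{"offset":[0,0,0],"yaw":0,"claw":1}], "squeeze": 30}}

```text
time: 3.65
ee_pos: [0.5088, -0.3365, 0.0362]
tcp_rot: [179.9, -0.0, 23.0]
wrist_force: [-0.5, 1.0, 7.1]
opening: 0.0467
grasp_force: 30.8
```

Request:
{"method": "servo_tool", "body": {"rows": [{"offset":[0,0,-0.3],"yaw":0,"claw":1},{"offset":[0,0,-0.7],"yaw":0,"claw":1},{"offset":[0,0,-1],"yaw":0,"claw":1},{"offset":[0,0,-1],"yaw":0,"claw":1}]}}

```text
time: 4.15
ee_pos: [0.5095, -0.3369, 0.1381]
tcp_rot: [179.8, -0.1, 23.0]
wrist_force: [0.4, -0.2, -1.3]
opening: 0.0469
grasp_force: 31.3
```

Request:
{"method": "servo_tool", "body": {"rows": [{"offset":[0.1,-0.3,-0.5],"yaw":0,"claw":1},{"offset":[0.3,-0.6,-1],"yaw":0,"claw":1},{"offset":[0.4,-0.8,-1],"yaw":0,"claw":1},{"offset":[0.4,-0.8,-1],"yaw":0,"claw":1}]}}

```text
time: 4.65
ee_pos: [0.5142, -0.2457, 0.2342]
tcp_rot: [-180.0, 0.0, 23.1]
wrist_force: [-0.6, -0.2, -0.5]
opening: 0.0467
grasp_force: 31.3
```

Request:
{"method": "servo_tool", "body": {"rows": [{"offset":[0.2,-0.4,0],"yaw":0,"claw":1},{"offset":[0.4,-0.84,0],"yaw":0,"claw":1},{"offset":[0.4,-0.84,0],"yaw":0,"claw":1}]}}

```text
time: 5.03
ee_pos: [0.5178, -0.1522, 0.2334]
tcp_rot: [-179.9, 0.1, 23.1]
wrist_force: [-0.6, 0.2, -0.4]
opening: 0.0465
grasp_force: 31.4
```

Request:
{"method": "servo_tool", "body": {"rows": [{"offset":[0.2,-0.4,0],"yaw":0,"claw":1},{"offset":[0.4,-0.84,0],"yaw":0,"claw":1},{"offset":[0.4,-0.84,0],"yaw":0,"claw":1}]}}

```text
time: 5.4
ee_pos: [0.5221, -0.0598, 0.2337]
tcp_rot: [-179.9, 0.1, 23.1]
wrist_force: [0.7, -0.7, 0.2]
opening: 0.0465
grasp_force: 31.4
```

Request:
{"method": "servo_tool", "body": {"rows": [{"offset":[0.2,-0.4,0],"yaw":0,"claw":1},{"offset":[0.4,-0.84,0],"yaw":0,"claw":1},{"offset":[0.4,-0.84,0],"yaw":0,"claw":1}]}}

```text
time: 5.78
ee_pos: [0.5264, 0.0328, 0.2338]
tcp_rot: [-180.0, 0.1, 23.1]
wrist_force: [-0.1, -1.1, 0.0]
opening: 0.0468
grasp_force: 31.4
```

Request:
{"method": "servo_tool", "body": {"rows": [{"offset":[0.2,-0.4,0],"yaw":0,"claw":1},{"offset":[0.36,-0.83,0],"yaw":0,"claw":1},{"offset":[0.36,-0.83,0],"yaw":0,"claw":1},{"offset":[0.36,-0.83,0],"yaw":0,"claw":1},{"offset":[0.36,-0.83,0],"yaw":0,"claw":1}]}}

```text
time: 6.4
ee_pos: [0.5273, 0.1208, 0.235]
tcp_rot: [180.0, 0.0, 22.9]
wrist_force: [0.3, -0.4, -0.5]
opening: 0.0462
grasp_force: 31.4
```

```bash
python3 w.py w2 0.147 blue
```

```text
6.4 [0.5273 0.1208 0.235 ] [1.7999e+02 3.0000e-02 2.2860e+01] [ 0.28 -0.35 -0.46]
bbox (217, 84, 78, 80) area 4778.0 ztop [0.1315 0.1476]
depth circle [0.5842 0.1421] 0.022 mean [0.5847 0.1423 0.147 ] tool off [ 0.0607  0.0024 -0.    ]
ray circle [0.5854 0.1425] 0.0277 tool off [ 0.062   0.0025 -0.    ]
```

View pics/w2.png

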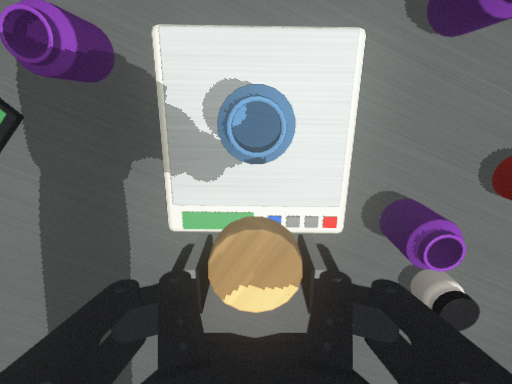

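The wrist view shows the jar mouth at (257,124) and the held stopper at (255,264). I measure the stopper in the hand with the same camera.

Run:
```python
from h import *
o=get_obs();z=np.load("w2.npz");p,d=z["p"],z["d"];M=R.from_euler("xyz",o["tcp_rot"],degrees=True).as_matrix()
tool=lambda P:(P-o["ee_pos"])@M
hsv=cv2.cvtColor(p,cv2.COLOR_RGB2HSV);m=cv2.inRange(hsv,(8,50,60),(35,255,255))
m[:,:190]=0;m[:,320:]=0;m[:205]=0
P=tool(cloud("wrist",d,m>0,o));zt=np.median(P[:,2]);t=P[abs(P[:,2]-zt)<.004]
c,r=cv2.minEnclosingCircle(np.float32(t[:,:2]));print("head top z",zt.round(4),"c",np.round(c,4),r,t.mean(0).round(4),len(t))
cn=max(cv2.findContours(m,0,cv2.CHAIN_APPROX_NONE)[0],key=cv2.contourArea)
q=tool(plane("wrist",cn[:,0],o["ee_pos"][2]-zt,o))[:,:2];print("ray",circle(q))
# tilt of head
A=np.c_[t[:,:2],np.ones(len(t))];print("tilt",np.linalg.lstsq(A,t[:,2],rcond=None)[0])
# jar rim: ring by depth
P=tool(cloud("wrist",d,cv2.inRange(hsv,(95,60,30),(125,255,255))>0,o));zr=.235-.147
t=P[(abs(P[:,2]-zr)<.003)&(abs(P[:,0]-.06)<.03)&(abs(P[:,1])<.03)];print("rim",circle(t[:,:2]),np.median(t[:,2]),(t[:,:2].min(0)+t[:,:2].max(0))/2)
```

```text
head top z 0.0002 c [-0.0002  0.0018] 0.025817107409238815 [-0.0003  0.0017  0.0002] 6467
ray (array([0.0002276 , 0.00164462]), np.float64(0.025009623297100634))
tilt [0.01271484 0.00186775 0.00018386]
rim (array([0.0608627 , 0.00245563]), np.float64(0.019737482120780803)) 0.08786307160314878 [0.06075752 0.00231809]
```

Request:
{"method": "servo_tool", "body": {"rows": [{"offset":[0.3,0,0],"yaw":0,"claw":1},{"offset":[0.61,0.01,0],"yaw":0,"claw":1},{"offset":[0.61,0.01,0.1],"yaw":0,"claw":1},{"offset":[0.61,0.01,0.25],"yaw":0,"claw":1},{"offset":[0.61,0.01,0.25],"yaw":0,"claw":1},{"offset":[0.61,0.01,0.25],"yaw":0,"claw":1}]}}

```text
time: 7.2
ee_pos: [0.5831, 0.1449, 0.2107]
tcp_rot: [180.0, -0.0, 23.0]
wrist_force: [-0.9, -0.4, 0.0]
opening: 0.0466
grasp_force: 31.4
```

Run:
```python
from h import *
o=get_obs();print(o["ee_pos"],o["tcp_rot"])
out=[]
for n,(x,y) in (("scene",(273,190)),("side",(261,210))):
    p,d=camera(n);out.append(cv2.resize(p[y-50:y+40,x-45:x+45,::-1],(390,390),interpolation=2))
cv2.imwrite("pics/chk1.png",cv2.hconcat(out))
```

```text
[0.5831281  0.14487983 0.21074275] [ 1.79994368e+02 -2.21432965e-02  2.29517543e+01]
```

View pics/chk1.png

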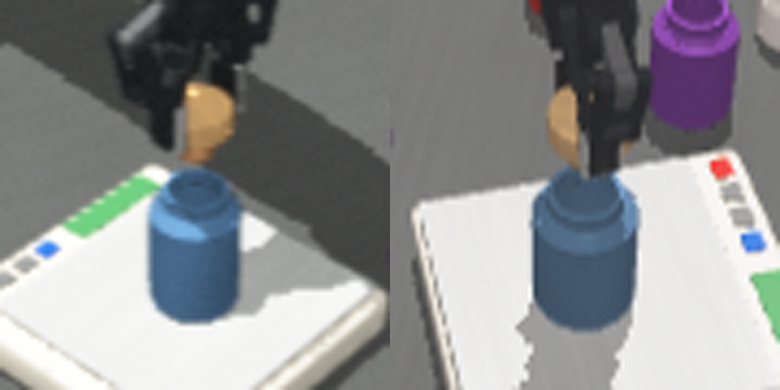

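The plug is poised above the mouth and its position agrees with the fixed cameras' jar centre. Lowering slowly.

Request:
{"method": "servo_tool", "body": {"rows": [{"offset":[0,0,0.08],"yaw":0,"claw":1},{"offset":[0,0,0.16],"yaw":0,"claw":1},{"offset":[0,0,0.24],"yaw":0,"claw":1},{"offset":[0,0,0.29],"yaw":0,"claw":1},{"offset":[0,0,0.33],"yaw":0,"claw":1},{"offset":[0,0,0.33],"yaw":0,"claw":1}]}}

```text
time: 8.05
ee_pos: [0.5835, 0.1452, 0.177]
tcp_rot: [-180.0, 0.0, 23.0]
wrist_force: [-0.2, 0.4, -0.5]
opening: 0.0465
grasp_force: 31.4
```

Request:
{"method": "servo_tool", "body": {"rows": [{"offset":[0,0,0.03],"yaw":0,"claw":1},{"offset":[0,0,0.06],"yaw":0,"claw":1},{"offset":[0,0,0.09],"yaw":0,"claw":1},{"offset":[0,0,0.11],"yaw":0,"claw":1},{"offset":[0,0,0.11],"yaw":0,"claw":1}]}}

```text
time: 8.68
ee_pos: [0.5836, 0.1451, 0.1661]
tcp_rot: [180.0, 0.0, 23.0]
wrist_force: [1.0, -0.7, 0.1]
opening: 0.0468
grasp_force: 31.4
```

Request:
{"method": "servo_tool", "body": {"rows": [{"offset":[0,0,0.01],"yaw":0,"claw":1},{"offset":[0,0,0.015],"yaw":0,"claw":1},{"offset":[0,0,0.015],"yaw":0,"claw":1}]}}

```text
time: 9.05
ee_pos: [0.5837, 0.1452, 0.1653]
tcp_rot: [180.0, -0.0, 23.0]
wrist_force: [-0.9, -0.5, 4.7]
opening: 0.0468
grasp_force: 31.8
```

Request:
{"method": "servo_tool", "body": {"rows": [{"offset":[0,0,0],"yaw":0,"claw":0.3},{"offset":[0,0,0],"yaw":0,"claw":0},{"offset":[0,0,0],"yaw":0,"claw":0},{"offset":[0,0,0],"yaw":0,"claw":0},{"offset":[0,0,0],"yaw":0,"claw":0},{"offset":[0,0,0],"yaw":0,"claw":0}]}}

```text
time: 9.8
ee_pos: [0.5836, 0.1452, 0.1648]
tcp_rot: [-180.0, 0.0, 23.0]
wrist_force: [0.0, -0.9, 0.6]
opening: 0.0854
grasp_force: 0.0
```

Request:
{"method": "servo_tool", "body": {"rows": [{"offset":[0,0,-0.2],"yaw":0,"claw":0},{"offset":[0,0,-0.5],"yaw":0,"claw":0},{"offset":[-0.3,0,-0.8],"yaw":0,"claw":0},{"offset":[-0.3,0,-0.8],"yaw":0,"claw":0},{"offset":[-0.3,0,-0.8],"yaw":0,"claw":0}]}}

```text
time: 10.42
ee_pos: [0.5561, 0.1336, 0.2444]
tcp_rot: [-180.0, -0.0, 23.0]
wrist_force: [-0.7, 0.7, 0.5]
opening: 0.0852
grasp_force: 0.0
```

```bash
python3 w.py w3 0.165 cork
python3 - <<'E'
from h import *
for n,(u,v) in (("scene",(273,190)),("side",(261,210))):
    p,d=camera(n);cv2.imwrite(f"pics/{n}3.png",cv2.resize(p[v-50:v+40,u-45:u+45,::-1],(390,390),interpolation=2))
    m=np.zeros(d.shape,bool);m[v-30:v+30,u-30:u+30]=1;P=cloud(n,d,m)
    t=P[(P[:,2]>.155)&(P[:,2]<.2)];print(n,"top",np.percentile(t[:,2],[10,50,90]).round(4),cv2.minEnclosingCircle(np.float32(t[:,:2])))
a=cv2.hconcat([cv2.imread("pics/scene3.png"),cv2.imread("pics/side3.png")]);cv2.imwrite("pics/chk3.png",a)
# tilt from wrist & jar centre from shoulder blue
o=get_obs();z=np.load("w3.npz");P=cloud("wrist",z["d"],z["d"]>0,o);t=P[(abs(P[:,2]-.165)<.006)&(abs(P[:,0]-.583)<.04)&(abs(P[:,1]-.145)<.04)]
print("tilt",np.linalg.lstsq(np.c_[t[:,:2]-t[:,:2].mean(0),np.ones(len(t))],t[:,2],rcond=None)[0],len(t))
b=P[(P[:,2]>.1)&(P[:,2]<.14)&(abs(P[:,0]-.583)<.04)&(abs(P[:,1]-.145)<.04)];print("jar enc",cv2.minEnclosingCircle(np.float32(b[:,:2])),len(b))
E
```

```text
10.425 [0.5561 0.1336 0.2444] [-1.800e+02 -1.000e-02  2.296e+01] [-0.7   0.69  0.54]
bbox (223, 140, 64, 66) area 3179.5 ztop [0.1652 0.1663]
depth circle [0.5827 0.1424] 0.024 mean [0.5832 0.1432 0.1652] tool off [0.0279 0.0022 0.    ]
ray circle [0.583 0.143] 0.0234 tool off [0.0284 0.0018 0.    ]
scene top [0.1587 0.1648 0.1665] ((0.5826676487922668, 0.14511795341968536), 0.024381374940276146)
side top [0.1601 0.1632 0.1646] ((0.5801683664321899, 0.1455945521593094), 0.025052594020962715)
tilt [-0.00743489 -0.00384683  0.16419401] 3210
jar enc ((0.5840484499931335, 0.14213122427463531), 0.030870161950588226) 1234
```

View pics/chk3.png

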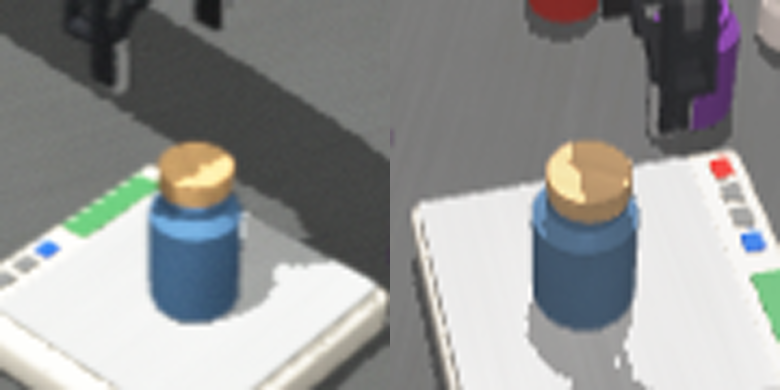

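The stopper is home: its top is at 0.165 m, level and centred, and the jar still stands on the pan. Next I go down over it to the body.

Request:
{"method": "servo_tool", "body": {"rows": [{"offset":[0.28,0,0],"yaw":0,"claw":0},{"offset":[0.28,0,0.2],"yaw":0,"claw":0},{"offset":[0.28,0,0.5],"yaw":0,"claw":0},{"offset":[0.28,0,0.75],"yaw":0,"claw":0},{"offset":[0.28,0,0.85],"yaw":0,"claw":0},{"offset":[0.28,0,0.85],"yaw":0,"claw":0}]}}

```text
time: 11.32
ee_pos: [0.5815, 0.1444, 0.1592]
tcp_rot: [-180.0, 0.1, 23.0]
wrist_force: [0.4, 0.1, -0.0]
opening: 0.0857
grasp_force: 0.0
```

Request:
{"method": "servo_tool", "body": {"rows": [{"offset":[0,0,0.1],"yaw":0,"claw":0},{"offset":[0,0,0.2],"yaw":0,"claw":0},{"offset":[0,0,0.3],"yaw":0,"claw":0},{"offset":[0,0,0.36],"yaw":0,"claw":0},{"offset":[0,0,0.4],"yaw":0,"claw":0},{"offset":[0,0,0.4],"yaw":0,"claw":0}]}}

```text
time: 12.08
ee_pos: [0.5817, 0.1444, 0.1196]
tcp_rot: [-180.0, 0.0, 23.0]
wrist_force: [1.2, 0.6, -0.4]
opening: 0.085
grasp_force: 0.0
```

Request:
{"method": "servo_tool", "body": {"rows": [{"offset":[0.015,0,0],"yaw":0,"claw":0.1},{"offset":[0.015,0,0],"yaw":0,"claw":0.2},{"offset":[0.015,0,0],"yaw":0,"claw":0.25},{"offset":[0.015,0,0],"yaw":0,"claw":0.3},{"offset":[0.015,0,0],"yaw":0,"claw":0.4},{"offset":[0.015,0,0],"yaw":0,"claw":1},{"offset":[0.015,0,0],"yaw":0,"claw":1},{"offset":[0.015,0,0],"yaw":0,"claw":1},{"offset":[0.015,0,0],"yaw":0,"claw":1}], "squeeze": 60}}

```text
time: 13.2
ee_pos: [0.5835, 0.1449, 0.1207]
tcp_rot: [180.0, -0.1, 22.9]
wrist_force: [0.7, -1.1, 6.3]
opening: 0.0607
grasp_force: 63.4
```

Opening 0.061 matches the body. Lifting slowly.

Request:
{"method": "servo_tool", "body": {"rows": [{"offset":[0,0,-0.05],"yaw":0,"claw":1},{"offset":[0,0,-0.12],"yaw":0,"claw":1},{"offset":[0,0,-0.22],"yaw":0,"claw":1},{"offset":[0,0,-0.34],"yaw":0,"claw":1},{"offset":[0,0,-0.48],"yaw":0,"claw":1},{"offset":[0,0,-0.62],"yaw":0,"claw":1},{"offset":[0,0,-0.76],"yaw":0,"claw":1},{"offset":[0,0,-0.88],"yaw":0,"claw":1},{"offset":[0,0,-0.95],"yaw":0,"claw":1},{"offset":[0,0,-1],"yaw":0,"claw":1},{"offset":[0,0,-1],"yaw":0,"claw":1},{"offset":[0,0,-1],"yaw":0,"claw":1}]}}

```text
time: 14.7
ee_pos: [0.583, 0.145, 0.2193]
tcp_rot: [-180.0, 0.0, 23.0]
wrist_force: [-0.2, 0.0, -4.0]
opening: 0.0602
grasp_force: 65.5
```

Request:
{"method": "servo_tool", "body": {"rows": [{"offset":[0,0,0],"yaw":0,"claw":1},{"offset":[0,0,0],"yaw":0,"claw":1},{"offset":[0,0,0],"yaw":0,"claw":1},{"offset":[0,0,0],"yaw":0,"claw":1}]}}

```text
time: 15.2
ee_pos: [0.5831, 0.145, 0.2198]
tcp_rot: [-180.0, -0.0, 23.0]
wrist_force: [-0.1, -0.8, -3.6]
opening: 0.0604
grasp_force: 65.5
```

Run:
```python
from h import *
o=get_obs();print(o["ee_pos"],o["wrist_force"],o["qd"].round(2))
out=[]
for n,(u,v) in (("scene",(273,165)),("side",(261,195))):
    p,d=camera(n);out.append(cv2.resize(p[v-60:v+60,u-60:u+60,::-1],(390,390),interpolation=2))
    hsv=cv2.cvtColor(p,cv2.COLOR_RGB2HSV);m=cv2.inRange(hsv,(95,60,30),(120,255,255))>0
    P=cloud(n,d,m);P=P[(np.hypot(P[:,0]-.583,P[:,1]-.145)<.05)&(P[:,2]>.1)];print(n,"jar z range",np.percentile(P[:,2],[1,99]).round(4))
cv2.imwrite("pics/chk4.png",cv2.hconcat(out))
```

```text
[0.58313989 0.14501289 0.21976269] [-0.09249294 -0.81998351 -3.59807821] [ 0.02 -0.03 -0.02 -0.07  0.06  0.1 ]
scene jar z range [0.1597 0.2476]
side jar z range [0.1606 0.242 ]
```

View pics/chk4.png

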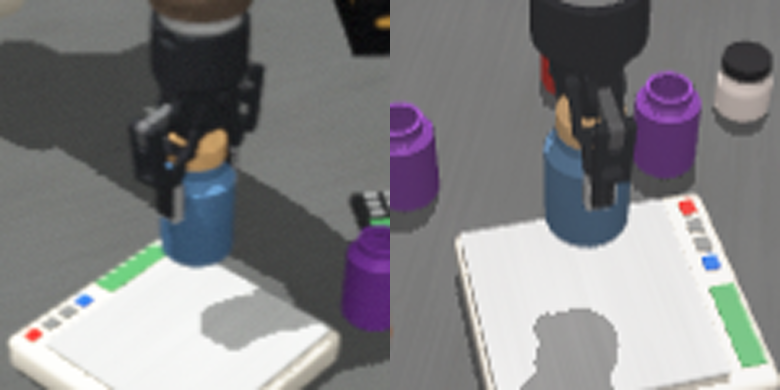

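The jar hangs upright, its underside about 100 mm above the pan, with the stopper in place.

```bash
python3 -c "
from workcell import *
print(job_done())"
```

```text
the job is handed in; nothing more can be done
None
```

I set the stopper fully home while the jar stood on the scale, then lifted the jar. The arm is holding it upright and steady about 100 mm above the pan, and the job is handed in; the hand-in gave no pass or fail verdict.

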